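Aim the mirror so the desk camera sees the basket's tag, and hold it

TASK

Get the craft-table camera to show the round wooden tag on the basket. First turn the focus knob on top of the camera until its white pointer line meets the white mark on the housing; then swivel the sprung mirror, which has a handle on top, until the camera, looking straight along its bar into the mirror, sees the tag in the middle of its view. Finish still holding the mirror steady at that angle (it springs back if let go), with the knob left on its mark and the basket, pencil cup, bead jar and glue bottle left where they stand.

Things in the scene. Friction and masses are not known exactly. Their poses are not given: they have to be found in the camera images.
- rig: The filming rig, fixed to the table: a flat aluminium bar 310 x 50 x 12 mm with the swivelling mirror at one end and the grey camera at the other. Origin: on the table surface, on the mirror's vertical swivel axis. +x runs along the bar to the camera, z up. The camera's lens looks along -x at the mirror, 70 mm above the table.
- lens (a point): Centre of the camera's lens front, 188 mm from the mirror axis along the bar (+x of the rig), 70 mm above the table. The camera housing is 70 x 74 x 56 mm, its flat top 102 mm above the table.
- focus (a joint): Focus knob angle, rad: grows clockwise seen from above, range 0 to 2.4. At 1.4 its pointer meets the white mark on the housing (the mark lies on the far side of the knob from the mirror, along +x of the rig). Starts between 0.1 and 0.8. Stays where left; friction about 0.03 N m.
- focus_grip (a point): On the knob's vertical axis at grip height, 130 mm above the table, 235 mm from the mirror axis. Black disc 44 mm across, 10 high, carrying an upright grip bar 42 mm long, 12 thick, 30 tall (113 to 143 mm above the table). Turns with the knob: its x axis lies along the bar and points as the white pointer line on the bar's top.
- mirror: Flat silvery plate in a wooden frame, 100 mm wide, 80 tall (30 to 110 above the table), on an upright axis. Origin: on that axis at the table surface. +x points out of the reflecting face, which contains the axis. At rest +x lies along the rig's +x; turns counter-clockwise seen from above, up to 1.4 rad, against a soft spring (0.03 N m at rest, 0.10 at 1.4 rad); swings back when let go.
- mirror_handle (a point): Centre of the mirror's handle bar, on the swivel axis, 146 mm above the table. The bar is 46 mm long (along the mirror's width, its y), 12 mm thick (along its x) and 40 mm tall (126 to 166 mm above the table).
- sight: Not a thing to see: the camera's line of sight after the mirror. Origin on the mirror axis 70 mm above the table; +x points where the camera looks after reflection, so it turns twice as far as the mirror. The camera sees the tag when this +x line passes through the tag.
- basket: The small brown basket, loose, 95 mm across, 105 mm high with an arched handle up to 146 mm, on the robot's side of the bar; the tag sits on its -y side. Origin: centre of its underside. To be left alone.
- tag (a point): Centre of the front of the round wooden tag, 50 mm across, on the basket's side, 70 mm above the table, turned roughly to the mirror; 125 to 240 mm from the mirror axis.
- pencil_cup: Clear plastic cup with pencils, loose, 70 mm across, pencils up to 145 mm high. Origin: centre of its underside. To be left alone.
- bead_jar: Low amber jar with an orange lid, loose, 60 mm across, 65 mm high. Origin: centre of its underside. To be left alone.
- glue: White glue bottle, loose, 48 mm across, 125 mm high. Origin: centre of its underside. To be left alone.

How it is judged:
On the way, in this order (a step that is already met when the one before it is completed fails the run):
1. the focus knob's pointer is on the mark (value of joint focus between 1.26 and 1.54 rad), for 0.3 s.
2. the mirror is held so that the camera sees the tag (y of tag in the frame of sight between -0.018 and 0.018 m and x of tag in the frame of sight above 0.05 m and contact force between the fingers and mirror above 0.3 N), for 0.5 s.
At the end, for the whole second after the job is handed in: Knob within 0.14 rad of 1.4; reflected line of sight passes within 18 mm sideways of the tag centre; mirror still (under 0.1 rad/s), held only by the fingers (over 0.3 N, no loose thing touching it); basket upright, within 12 mm of its start; cup, jar and glue within 20 mm (all of step 1 and all of step 2 and angular speed of mirror below 0.1 rad/s and contact force between mirror and basket below 0.1 N and contact force between mirror and pencil_cup below 0.1 N and contact force between mirror and bead_jar below 0.1 N and contact force between mirror and glue below 0.1 N and distance of basket from where it was at the start of the episode below 0.012 m and angle between basket's own z axis and vertical below 0.15 rad and distance of each of pencil_cup, bead_jar, glue from where it was at the start of the episode below 0.02 m); the arm keeps its last pose, push and grip.
It fails at once if the basket was pushed (distance of basket from where it was at the start of the episode above 0.02 m).
It fails at once if a bystander was disturbed (distance of any of pencil_cup, bead_jar, glue from where it was at the start of the episode above 0.03 m).
It also fails if it takes over 45 s, if anything falls off the work surface, if the arm or the gripper's body presses on something with over 40 N, if the wrist force passes 120 N, or if a joint passes its speed limit or range.

ROBOT

A 6-joint arm with a two-finger parallel gripper is mounted at the origin on the work surface. World frame = base frame: x ahead of the robot, y to its left, z up, the work surface at z = 0. Lengths are in m, angles in rad, forces in N, time in s.
With the tool pointing down it reaches from about 0.275 to 1 m from the base axis. Payload 8.4 kg.
Tool frame: the origin (TCP) lies midway between the tips of the shut fingers; the grasp point (between the pads) lies 19 mm behind it; z points along the fingers, y is the line along which they close (so a half turn about z gives the same grasp; the last joint's range is limited). The gripper opens to 85 mm and grips with 20 to 120 N. Pads are 22 mm wide; open, the fingers measure 114 mm over their backs; the gripper's body (76 mm by 85 mm) begins 54 mm behind the grasp point. The pads swing forward as they close: fully open they stand 13 mm farther back than shut.
Start: joints at [1.139, 0.353, 1.633, -0, 1.155, -0.002], TCP at [0.26, 0.568, 0.202] pointing down, gripper open.
Joint ranges: [-2.63, 2.63], [-0.92, 2.1], [0.06, 2.66], [-1.3, 4.44], [0, 2.69], [-3.02, 3.02]. Speed limits (rad/s): [2.22, 2.22, 2.79, 3.14, 3.14, 3.14].

INTERFACE

Orientations are given as [roll, pitch, yaw] about the fixed x, y, z axes, in that order (R = Rz(yaw) Ry(pitch) Rx(roll)).
In Python, from bench import ctrl gives the robot as it stands.
- The arm moves only by the tool servo_tool, never from a script. Its argument "targets" is a list of rows, each a list of 7 numbers: the shift along the tool's x, y, z in m, then the turn, a rotation vector about the tool's x, y, z in rad, then the opening in per cent of the stroke, from 0 (shut) to 100 (fully open). In form: [[x, y, z, rx, ry, rz, gripper], ...]. A call has 1 to 20 rows; each row shifts and turns the commanded pose from where the row before left it, along the tool's axes as they then stand; what a row does not reach is not made up. A row lasts 1/12 s, in which the tool goes at most 41.7 mm and 7.16 degrees, less where a joint would pass 70% of its speed; a pose out of reach is approached as far as the arm can. A call with a gripper value outside its range is refused whole. The fingers move at their own pace and stop on an object; "grip_force" is the grip in N (left out, the last holds). Time passes only in rows, so rows that do not move let the fingers close. It gives the time, the measured TCP pose, the force, the opening and the grip force at its end, in the units of the state.
- ctrl.observe(): the state, without advancing time (a new reading comes with each control period).
- ctrl.camera(name): name is "scene" or "top" or "wrist"; returns the picture (480x640x3 uint8, blue, green, red); there is no depth.
- ctrl.camera_model(name): a dict with "vertical_fov" (degrees; the focal length in pixels is half the picture's height over the tangent of half this angle, whatever the lens; pixels are square), "cx", "cy" (the principal point, pixels), "distortion" ([k1, k2, p1, p2, k3] as OpenCV has them; the pictures are not rectified), "eye" and "rotation" of the camera in the world; the wrist camera has in their place "hand_eye" (4x4, takes a point from camera to tool coordinates, whose origin is the TCP and whose axes are the flange's). Camera axes: x right, y down, z forward; pixel columns grow to the right and rows downward; lengths in m; the calibration is good to about 2 mm. A picture is of the moment at which its call begins: read the wrist's pose just before it. camera_model takes no time and is no camera call.
- ctrl.hand_in(): hands the job in; it is judged then, once.
The state is a dict: "time": time; "joint_positions": joint angles; "qvel": joint speeds; "effort": joint torques, N m; "eef_pos": TCP position; "tool_rot": TCP orientation; "ft_force": force on the tool from outside, world axes, zero at the start; "moment": the same for the moment, N m; "gripper_width": finger opening in m; "grasp_force": force on a finger pad.
Only numpy, scipy, OpenCV 4.12 (cv2) and the standard library are available. Lean on these libraries where they do the work, as an engineer would, in place of code of your own. Each camera call takes 0.05 s, during which the arm holds its last target. There are 200 camera calls.

## Working session

There is one attempt and no reset: what is moved stays moved. The work goes in short steps, Python scripts to look and compute and a tool call to move; the robot and the scene stay as the last step left them, time stands still between calls to the robot, and variables do not carry over. Pictures are saved under pics/ and viewed, at most 10 in all, crops included, and the job is handed in when it is done.

Besides the shell and the picture viewer there is one more tool, called after "Request:" by a JSON object that holds its "name" and its "arguments", one argument or row to a line. servo_tool: Moves the arm, as the interface text tells. Its arguments: {"type":"object","properties":{"targets":{"type":"array","items":{"type":"array","items":{"type":"number"}}},"grip_force":{"type":"number"}},"required":["targets"]}

```bash
ls; mkdir -p pics
python3 - <<'E'
from bench import ctrl
import cv2
for n in("scene","top"):
    cv2.imwrite(f"pics/{n}0.png",ctrl.camera(n)); m=ctrl.camera_model(n);print(n,m)
print(ctrl.camera_model("wrist")); s=ctrl.observe();print(s)
E
```

```text
pics
scene {'vertical_fov': 48.0200301678997, 'cx': 310.8117014411529, 'cy': 243.43711013525694, 'distortion': array([0.02781299, 0.        , 0.        , 0.        , 0.        ]), 'eye': array([1.29828046, 0.18205337, 0.77228909]), 'rotation': array([-2.28398869, -0.01576599,  1.85745049])}
top {'vertical_fov': 47.08378244974906, 'cx': 313.4484670122394, 'cy': 244.31634891468184, 'distortion': array([-0.09278674,  0.        ,  0.        ,  0.        ,  0.        ]), 'eye': array([0.48885192, 0.01269673, 1.25865704]), 'rotation': array([-3.07343861, -0.01141153, -1.57038253])}
{'vertical_fov': 62.533170172827134, 'cx': 319.4750412015643, 'cy': 236.9837510111786, 'distortion': array([-0.04895715,  0.        ,  0.        ,  0.        ,  0.        ]), 'hand_eye': array([[-1.22567104e-03, -9.57953452e-01, -2.86921037e-01,
         7.38197277e-02],
       [ 9.99999136e-01, -1.31065262e-03,  1.04120016e-04,
         8.31928103e-04],
       [-4.75795937e-04, -2.86920662e-01,  9.57954230e-01,
        -1.71994445e-01],
       [ 0.00000000e+00,  0.00000000e+00,  0.00000000e+00,
         1.00000000e+00]])}
{'time': 0.1, 'joint_positions': array([ 1.13859920e+00,  3.53543517e-01,  1.63405279e+00, -3.90849622e-05,
        1.15518906e+00, -2.39606284e-03]), 'qvel': array([ 6.71496550e-05, -1.26105884e-03, -1.92988177e-03, -4.83907415e-04,
        9.57812447e-04, -2.56570323e-04]), 'effort': array([ 1.71510437e-03, -6.06358123e+01, -3.42819035e+01,  2.62348194e-04,
        3.99133743e-03,  7.16784098e-05]), 'eef_pos': array([0.26025159, 0.5677401 , 0.20126185]), 'tool_rot': array([-3.14039986e+00,  3.28809426e-05,  2.71180741e+00]), 'ft_force': array([ 0.2548244 ,  0.03681719, -0.36978185]), 'moment': array([-0.0397419 , -0.02376725,  0.01415812]), 'grasp_force': 0.0, 'gripper_width': 0.08552410299060353}
```

View pics/top0.png

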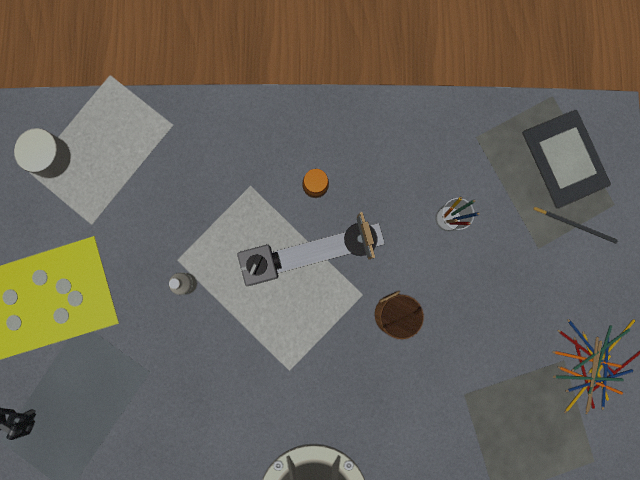

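View pics/scene0.png

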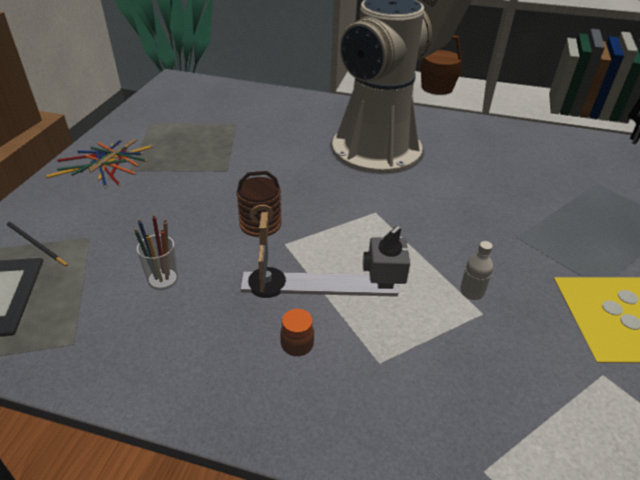

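Top view: mirror is near (366,237), knob near (257,265), basket at (400,315) with its tag facing up-left near (388,297), jar at (316,183), cup at (457,214), glue at (181,284). I'll zoom in on the rig.

```bash
cat > h.py <<'E'
import numpy as np,cv2
from scipy.spatial.transform import Rotation as R
from bench import ctrl
def rpy(a): return R.from_euler('xyz',a).as_matrix()
def cam(n,s=None):
    m=ctrl.camera_model(n); f=240/np.tan(np.radians(m["vertical_fov"])/2)
    K=np.array([[f,0,m["cx"]],[0,f,m["cy"]],[0,0,1]]); 
    if n=="wrist":
        s=s or ctrl.observe(); T=np.eye(4);T[:3,:3]=rpy(s["tool_rot"]);T[:3,3]=s["eef_pos"];T=T@m["hand_eye"]
        return K,m["distortion"],T[:3,:3],T[:3,3]
    return K,m["distortion"],rpy(m["rotation"]),np.array(m["eye"])
def ray(c,uv):
    K,d,Rm,e=c; p=cv2.undistortPoints(np.array([[uv]],float),K,d)[0,0]
    return e,Rm@np.array([p[0],p[1],1])
def onz(c,uv,z): e,v=ray(c,uv); return e+v*(z-e[2])/v[2]
def proj(c,P):
    K,d,Rm,e=c; return cv2.projectPoints(np.array(P,float).reshape(-1,3),cv2.Rodrigues(Rm.T)[0],-Rm.T@e,K,d)[0][:,0]
E
python3 - <<'E'
from h import *
i=cv2.imread("pics/top0.png");cv2.imwrite("pics/c1.png",cv2.resize(i[195:345,230:430],None,fx=4,fy=4,interpolation=cv2.INTER_CUBIC))
c=cam("top")
for n,uv,z in [("mirror hub",(360,238),.01),("knob",(257,265),.113),("basket",(400,315),.105),("jar",(316,183),.065),("glue",(175,283),.125),("cup",(452,221),0)]: print(n,onz(c,uv,z).round(3))
E
```

```text
mirror hub [ 0.589 -0.108  0.01 ]
knob [0.524 0.117 0.113]
basket [ 0.42  -0.182  0.105]
jar [ 0.705 -0.006  0.065]
glue [0.486 0.285 0.125]
cup [ 0.629 -0.323  0.   ]
```

View pics/c1.png

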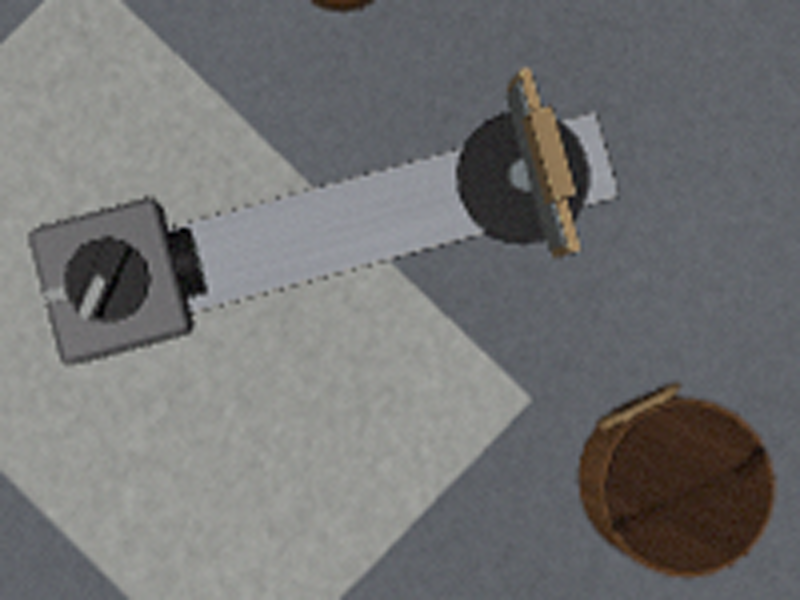

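Run:
```python
from h import *
c=cam("top"); g=lambda x,y,z: onz(c,(230+x/4,195+y/4),z)
a=[g(190,222,.012),g(455,152,.012),g(200,310,.012),g(480,237,.012)]
for p,q in((a[0],a[1]),(a[2],a[3])): print("rigyaw",np.degrees(np.arctan2(*(p-q)[[1,0]])))
print("handle",g(542,152,.166),"knobdisc",g(107,279,.113),"ptr patch",g(92,296,.143),"mark",g(52,295,.102))
print("housing",[g(*p,.102).round(3) for p in((30,232),(155,198),(192,325),(67,362))])
for z in(.08,.09,.095): print("tag",g(640,403,z))
# mark: basket centre at rim
print(g(690,487,.105))
```

```text
rigyaw 104.9034407287562
rigyaw 104.65642568782441
handle [ 0.58619871 -0.10358089  0.166     ] knobdisc [0.52433678 0.11753999 0.113     ] ptr patch [0.5147933  0.12233473 0.143     ] mark [0.51623601 0.14738263 0.102     ]
housing [array([0.549, 0.159, 0.102]), array([0.567, 0.094, 0.102]), array([0.501, 0.074, 0.102]), array([0.481, 0.139, 0.102])]
tag [ 0.45918158 -0.16460819  0.08      ]
tag [ 0.45943331 -0.16310389  0.09      ]
tag [ 0.45955917 -0.16235174  0.095     ]
[ 0.41588558 -0.18688522  0.105     ]
```

Request:
{"name": "servo_tool", "arguments": {
  "targets": [
    [0, 0, 0, 0, 0, 0, 100]
  ],
  "grip_force": 30
}}

```text
time: 0.18
eef_pos: [0.2603, 0.5679, 0.2014]
tool_rot: [-3.141, -0.0, 2.712]
ft_force: [0.4, -0.0, 0.0]
gripper_width: 0.0856
grasp_force: 0.0
```

Request:
{"name": "servo_tool", "arguments": {
  "targets": [
    [-0.0268, -0.0188, -0.003, 0, 0, 0, 100],
    [-0.0268, -0.0188, -0.003, 0, 0, 0, 100],
    [-0.0268, -0.0188, -0.003, 0, 0, 0, 100],
    [-0.0268, -0.0188, -0.003, 0, 0, 0, 100],
    [-0.0268, -0.0188, -0.003, 0, 0, 0, 100],
    [-0.0268, -0.0188, -0.003, 0, 0, 0, 100],
    [-0.0268, -0.0188, -0.003, 0, 0, 0, 100],
    [-0.0268, -0.0188, -0.003, 0, 0, 0, 100],
    [-0.0268, -0.0188, -0.003, 0, 0, 0, 100],
    [-0.0268, -0.0188, -0.003, 0, 0, 0, 100],
    [-0.0268, -0.0188, -0.003, 0, 0, 0, 100],
    [-0.0268, -0.0188, -0.003, 0, 0, 0, 100],
    [-0.0268, -0.0188, -0.003, 0, 0, 0, 100],
    [-0.0268, -0.0188, -0.003, 0, 0, 0, 100],
    [-0.0268, -0.0188, -0.003, 0, 0, 0, 100],
    [-0.0268, -0.0188, -0.003, 0, 0, 0, 100],
    [0, 0, 0, 0, 0, 0, 100],
    [0, 0, 0, 0, 0, 0, 100]
  ]
}}

```text
time: 1.68
eef_pos: [0.5254, 0.1147, 0.2498]
tool_rot: [3.142, -0.0, 2.709]
ft_force: [-0.0, -0.2, -0.2]
gripper_width: 0.0852
grasp_force: 0.0
```

Run:
```python
from h import *
import pickle
s=ctrl.observe();cv2.imwrite("pics/w1.png",ctrl.camera("wrist"));pickle.dump(s,open("w1.pkl","wb"));print(s["eef_pos"],s["tool_rot"],s["joint_positions"].round(2))
```

```text
[0.52540871 0.11472972 0.24980025] [ 3.14156330e+00 -1.27716828e-04  2.70879189e+00] [ 0.21  0.17  1.77  0.    1.2  -0.93]
```

View pics/w1.png

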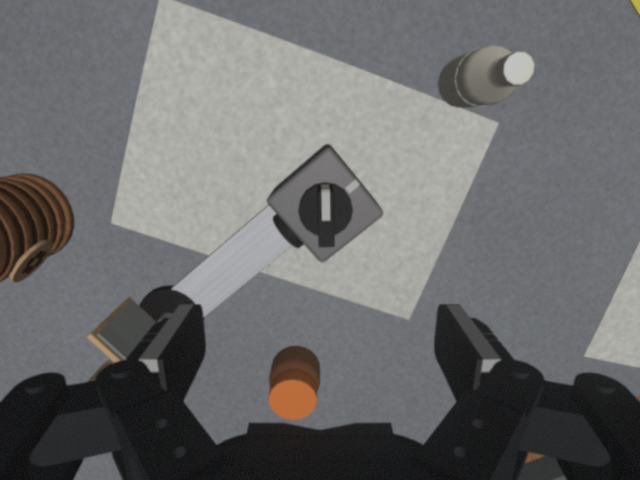

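Run:
```python
from h import *
import pickle
s=pickle.load(open("w1.pkl","rb"));c=cam("wrist",s);Rt=rpy(s["tool_rot"])
for n,uv,z in [("disc",(325.5,208),.113),("p1",(325,190),.143),("p2",(327,245),.143),("mark",(352,186),.102),("h1",(328,145),.102),("h2",(383,211),.102),("h3",(323,262),.102),("h4",(268,205),.102),("tagfront",(33,261),.07)]:
  p=onz(c,uv,z);print(n,p.round(4),(Rt.T@(p-s["eef_pos"])).round(4))
i=cv2.imread("pics/w1.png");g=i.max(2)[135:270,260:390]
cv2.imwrite("pics/c2.png",cv2.resize(i[135:270,260:390],None,fx=4,fy=4,interpolation=cv2.INTER_CUBIC))
```

```text
disc [0.5228 0.1222 0.113 ] [0.0055 0.0057 0.1368]
p1 [0.5045 0.1297 0.143 ] [0.0252 0.0048 0.1068]
p2 [0.5425 0.1139 0.143 ] [-0.0159  0.0064  0.1068]
mark [0.5175 0.1486 0.102 ] [0.0213 0.0274 0.1478]
h1 [0.4796 0.1444 0.102 ] [0.054  0.0077 0.1478]
h2 [0.5474 0.1636 0.102 ] [0.0005 0.0536 0.1478]
h3 [0.5674 0.0996 0.102 ] [-0.0445  0.0039  0.1478]
h4 [0.5028 0.0794 0.102 ] [ 0.0057 -0.0416  0.1478]
tagfront [ 0.4593 -0.1609  0.07  ] [-0.0556 -0.2779  0.1798]
```

View pics/c2.png

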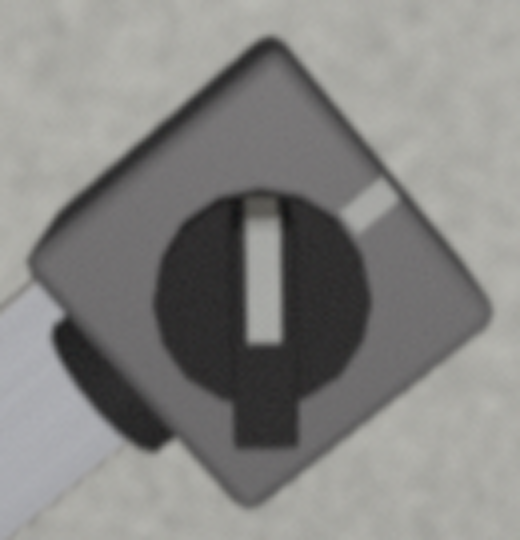

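The wrist view shows the pointer straight up, in line with tool x, and the knob at about (325,208), offset about +5 mm in tool x and y. The mark sits about 50° clockwise of the pointer. Next I descend and grip.

Request:
{"name": "servo_tool", "arguments": {
  "targets": [
    [0.005, 0.0055, 0.026, 0, 0, 0, 100],
    [0, 0, 0.026, 0, 0, 0, 100],
    [0, 0, 0.026, 0, 0, 0, 100],
    [0, 0, 0.026, 0, 0, 0, 100],
    [0, 0, 0.026, 0, 0, 0, 100],
    [0, 0, 0, 0, 0, 0, 60],
    [0, 0, 0, 0, 0, 0, 30],
    [0, 0, 0, 0, 0, 0, 0],
    [0, 0, 0, 0, 0, 0, 0],
    [0, 0, 0, 0, 0, 0, 0],
    [0, 0, 0, 0, 0, 0, 0],
    [0, 0, 0, 0, 0, 0, 0]
  ],
  "grip_force": 30
}}

```text
time: 2.73
eef_pos: [0.5231, 0.1232, 0.1207]
tool_rot: [3.141, 0.001, 2.712]
ft_force: [-0.7, -0.3, 0.0]
gripper_width: 0.0006
grasp_force: 0.0
```

Run:
```python
from h import *
s=ctrl.observe();print(s["gripper_width"],s["grasp_force"],s["eef_pos"],s["time"])
a=ctrl.camera("wrist");b=ctrl.camera("scene")
b=cv2.resize(b[180:340,310:470],(480,480),interpolation=cv2.INTER_CUBIC)
cv2.imwrite("pics/w2.png",cv2.resize(np.hstack([a[:,80:560],b]),(800,400)))
```

```text
0.0006025262996472022 0.0 [0.52310671 0.1232025  0.12074236] 2.7333
```

View pics/w2.png

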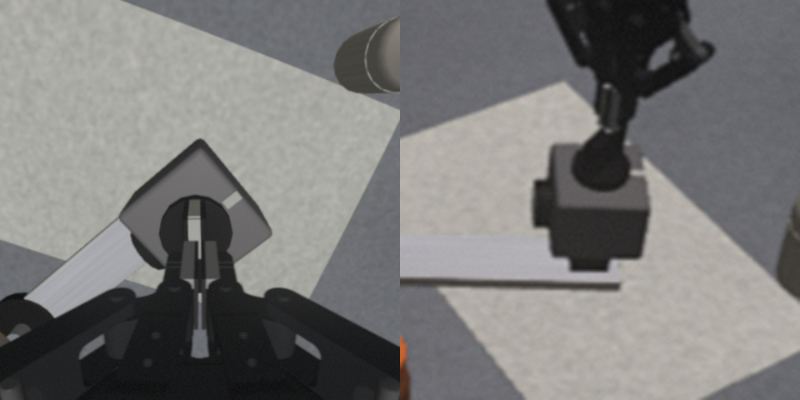

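The fingers straddle the knob bar, but the width reads about 0. I'll let them settle and read again.

Request:
{"name": "servo_tool", "arguments": {
  "targets": [
    [0, 0, 0, 0, 0, 0, 0],
    [0, 0, 0, 0, 0, 0, 0],
    [0, 0, 0, 0, 0, 0, 0]
  ],
  "grip_force": 40
}}

```text
time: 3.08
eef_pos: [0.5226, 0.1231, 0.1198]
tool_rot: [-3.142, -0.0, 2.712]
ft_force: [-0.5, 0.6, -0.2]
gripper_width: -0.0
grasp_force: 0.0
```

Run:
```python
from h import *
a=ctrl.camera("wrist")
cv2.imwrite("pics/w3.png",cv2.resize(a[220:480,220:420],(615,600)[:2] and (460,598),interpolation=cv2.INTER_CUBIC))
```

```text
(no output)
```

View pics/w3.png

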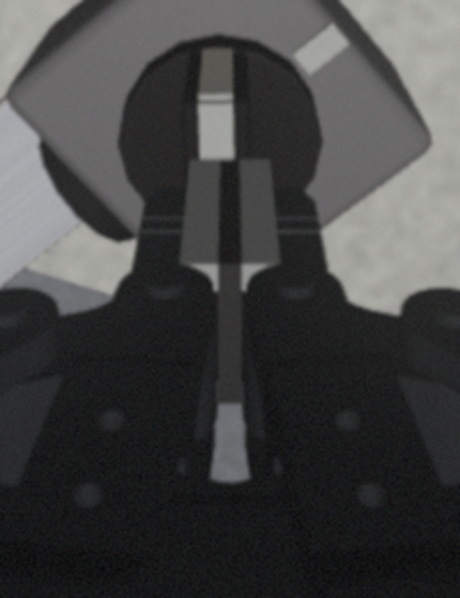

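Run:
```python
from h import *
s=ctrl.observe();c=cam("wrist");T=rpy(s["tool_rot"]);print(s["gripper_width"],s["grasp_force"],s["eef_pos"],s["tool_rot"])
f=lambda p:(proj(c,T@np.array(p)+s["eef_pos"])[0]-[220,220])*2.3
for p in [(0,0,0),(.011,0,0),(-.011,0,0),(.011,0,-.019),(.011,.006,0),(.011,-.006,0)]:print(p,f(p).round())
e=s["eef_pos"];d=T[:,0]
for z in(.143,.113):
  for k in(-.021,.021): print("bar",z,k,((proj(c,[e[0]+k*d[0],e[1]+k*d[1],z])[0]-[220,220])*2.3).round())
print(rpy(s["tool_rot"]))
```

```text
0.00012504177892269712 0.0 [0.52261414 0.12306754 0.11984253] [-3.14148863e+00 -9.99947298e-05  2.71170071e+00]
(0, 0, 0) [225. 143.]
(0.011, 0, 0) [225.  93.]
(-0.011, 0, 0) [225. 192.]
(0.011, 0, -0.019) [224. 129.]
(0.011, 0.006, 0) [254.  93.]
(0.011, -0.006, 0) [195.  93.]
bar 0.143 -0.021 [225. 296.]
bar 0.143 0.021 [224.  85.]
bar 0.113 -0.021 [225. 220.]
bar 0.113 0.021 [225.  36.]
[[-9.09010785e-01  4.16772571e-01 -1.34248424e-04]
 [ 4.16772580e-01  9.09010788e-01 -5.28790463e-05]
 [ 9.99947296e-05 -1.04018685e-04 -9.99999990e-01]]
```

Run:
```python
from h import *
s=ctrl.observe();c=cam("scene");e=s["eef_pos"]
k=np.array([.524,.120])
f=lambda p:((proj(c,p)[0]-[310,180])*2.5+[400,0]).round()
print("tcp",f(e),"33 up",f(e+[0,0,.033]),"bar top",f([*k,.143]),"disc top",f([*k,.113]))
```

```text
tcp [607. 155.] 33 up [612. 121.] bar top [606. 132.] disc top [601. 163.]
```

Request:
{"name": "servo_tool", "arguments": {
  "targets": [
    [-0.0025, -0.002, 0, 0, 0, 0, 100],
    [0, 0, 0, 0, 0, 0, 100],
    [0, 0, 0, 0, 0, 0, 100],
    [0, 0, 0, 0, 0, 0, 100]
  ]
}}

```text
time: 3.47
eef_pos: [0.5241, 0.1202, 0.1199]
tool_rot: [-3.142, -0.0, 2.712]
ft_force: [-0.5, -0.4, 0.1]
gripper_width: 0.0477
grasp_force: 0.0
```

Both views agree: the real fingertips are about 30 mm behind the stated TCP. I'll go down another 28 mm gently and close.

Request:
{"name": "servo_tool", "arguments": {
  "targets": [
    [0, 0, 0.005, 0, 0, 0, 100],
    [0, 0, 0.008, 0, 0, 0, 100],
    [0, 0, 0.008, 0, 0, 0, 100],
    [0, 0, 0.007, 0, 0, 0, 100],
    [0, 0, 0, 0, 0, 0, 0],
    [0, 0, 0, 0, 0, 0, 0],
    [0, 0, 0, 0, 0, 0, 0],
    [0, 0, 0, 0, 0, 0, 0],
    [0, 0, 0, 0, 0, 0, 0],
    [0, 0, 0, 0, 0, 0, 0],
    [0, 0, 0, 0, 0, 0, 0]
  ],
  "grip_force": 30
}}

```text
time: 4.38
eef_pos: [0.5242, 0.1202, 0.0923]
tool_rot: [3.142, 0.0, 2.712]
ft_force: [-1.1, -2.0, 4.0]
gripper_width: 0.0115
grasp_force: 32.4
```

Gripped at 11.5 mm. Now I turn the knob clockwise by 0.885 rad.

Request:
{"name": "servo_tool", "arguments": {
  "targets": [
    [0, 0, 0, 0, 0, 0.0885, 0],
    [0, 0, 0, 0, 0, 0.0885, 0],
    [0, 0, 0, 0, 0, 0.0885, 0],
    [0, 0, 0, 0, 0, 0.0885, 0],
    [0, 0, 0, 0, 0, 0.0885, 0],
    [0, 0, 0, 0, 0, 0.0885, 0],
    [0, 0, 0, 0, 0, 0.0885, 0],
    [0, 0, 0, 0, 0, 0.0885, 0],
    [0, 0, 0, 0, 0, 0.0885, 0],
    [0, 0, 0, 0, 0, 0.0885, 0],
    [0, 0, 0, 0, 0, 0, 0],
    [0, 0, 0, 0, 0, 0, 0],
    [0, 0, 0, 0, 0, 0, 0],
    [0, 0, 0, 0, 0, 0, 0],
    [0, 0, 0, 0, 0, 0, 0]
  ]
}}

```text
time: 5.63
eef_pos: [0.5249, 0.1207, 0.0923]
tool_rot: [3.14, -0.0, 1.828]
ft_force: [3.3, 4.3, 3.4]
gripper_width: 0.0113
grasp_force: 32.4
```

Yaw is 1.828 rad (104.7°), in line with the rig. Next I release, rise and look.

Request:
{"name": "servo_tool", "arguments": {
  "targets": [
    [0, 0, 0, 0, 0, 0, 100],
    [0, 0, 0, 0, 0, 0, 100],
    [0, 0, 0, 0, 0, 0, 100],
    [0, 0, 0, 0, 0, 0, 100],
    [0, 0, 0, 0, 0, 0, 100],
    [0, 0, -0.02, 0, 0, 0, 100],
    [0, 0, -0.03, 0, 0, 0, 100],
    [0, 0, -0.04, 0, 0, 0, 100],
    [0, 0, -0.04, 0, 0, 0, 100],
    [0, 0, -0.03, 0, 0, 0, 100],
    [0, 0, 0, 0, 0, 0, 100],
    [0, 0, 0, 0, 0, 0, 100]
  ]
}}

```text
time: 6.63
eef_pos: [0.525, 0.1204, 0.2537]
tool_rot: [3.138, 0.0, 1.827]
ft_force: [-0.2, 0.1, -0.7]
gripper_width: 0.0856
grasp_force: 0.0
```

Run:
```python
from h import *
import pickle
s=ctrl.observe();i=ctrl.camera("wrist");pickle.dump(s,open("w4.pkl","wb"));print(s["eef_pos"],s["tool_rot"])
cv2.imwrite("pics/w4.png",i)
```

```text
[0.52500542 0.12040319 0.25365429] [3.13796626e+00 1.96156161e-04 1.82681381e+00]
```

View pics/w4.png

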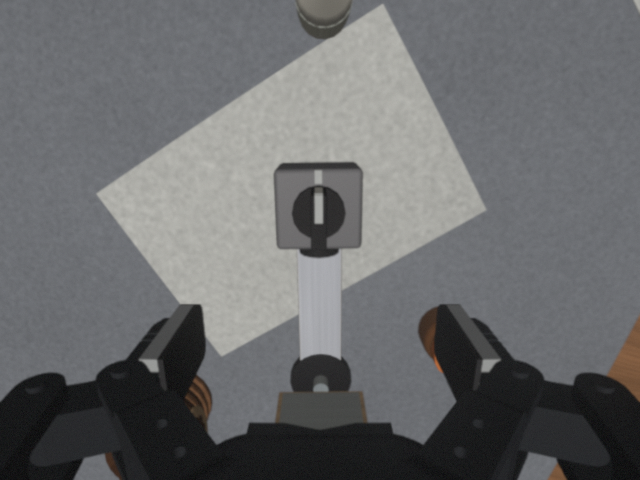

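The pointer at column 318 lines up with the mark at (318,180), so the knob is set. The hub is at (320,377). Now the mirror pose.

Run:
```python
from h import *
import pickle
s=pickle.load(open("w4.pkl","rb"));c=cam("wrist",s);Rt=rpy(s["tool_rot"])
for n,uv,z in [("hub",(321,377),.02),("mark",(318,177),.102),("bar",(320.5,300),.012),("bar2",(319.5,346),.012),("disc",(318.5,211),.113)]:
  p=onz(c,uv,z);print(n,p.round(4),(Rt.T@(p-s["eef_pos"])).round(4))
m=np.array([.5845,-.107]);d=np.array([.4594,-.1617])-m
print(np.linalg.norm(d),(np.arctan2(d[1],d[0])%(2*np.pi)-1.827)/2)
```

```text
hub [ 0.5839 -0.0954  0.02  ] [-0.2236  0.0015  0.2337]
mark [0.5171 0.1479 0.102 ] [ 0.0286 -0.0013  0.1516]
bar [ 5.585e-01 -3.000e-04  1.200e-02] [-0.1251  0.0009  0.2417]
bar2 [ 0.5726 -0.0591  0.012 ] [-0.1857 -0.0003  0.2417]
disc [0.524  0.1228 0.113 ] [ 0.0026 -0.0009  0.1407]
0.13653607581881066 0.8633967038123631
```

Request:
{"name": "servo_tool", "arguments": {
  "targets": [
    [-0.0336, 0, 0, 0, 0, 0, 100],
    [-0.0336, 0, 0, 0, 0, 0, 100],
    [-0.0336, 0, 0, 0, 0, 0, 100],
    [-0.0336, 0, 0, 0, 0, 0, 100],
    [-0.0336, 0, 0, 0, 0, 0, 100],
    [-0.0336, 0, 0, 0, 0, 0, 100],
    [-0.0336, 0, 0, 0, 0, 0, 100],
    [0, 0, 0, 0, 0, 0.1208, 100],
    [0, 0, 0, 0, 0, 0.1208, 100],
    [0, 0, 0, 0, 0, 0.1208, 100],
    [0, 0, 0, 0, 0, 0.1208, 100],
    [0, 0, 0, 0, 0, 0.1208, 100],
    [0, 0, 0, 0, 0, 0.1208, 100],
    [0, 0, 0, 0, 0, 0.1208, 100],
    [0, 0, 0, 0, 0, 0.1208, 100],
    [0, 0, 0, 0, 0, 0.1208, 100],
    [0, 0, 0, 0, 0, 0.1208, 100],
    [0, 0, 0, 0, 0, 0.1208, 100],
    [0, 0, 0, 0, 0, 0.1208, 100],
    [0, 0, 0, 0, 0, 0.1208, 100]
  ]
}}

```text
time: 8.35
eef_pos: [0.5824, -0.1071, 0.2494]
tool_rot: [-3.14, 0.004, 0.25]
ft_force: [0.7, 1.2, 0.7]
gripper_width: 0.0854
grasp_force: 0.0
```

Request:
{"name": "servo_tool", "arguments": {
  "targets": [
    [0, 0, 0, 0, 0, 0, 100],
    [0, 0, 0, 0, 0, 0, 100]
  ]
}}

```text
time: 8.52
eef_pos: [0.5827, -0.1071, 0.2501]
tool_rot: [-3.14, 0.003, 0.26]
ft_force: [-0.1, 0.1, 0.4]
gripper_width: 0.085
grasp_force: 0.0
```

Run:
```python
from h import *
import pickle
s=ctrl.observe();i=ctrl.camera("wrist");pickle.dump(s,open("w5.pkl","wb"));print(s["eef_pos"],s["tool_rot"],s["joint_positions"].round(2))
cv2.imwrite("pics/w5.png",i)
```

```text
[ 0.5827045  -0.10714285  0.25007505] [-3.14037615e+00  2.73548682e-03  2.60204139e-01] [-0.18  0.26  1.65 -0.    1.23  1.13]
```

View pics/w5.png

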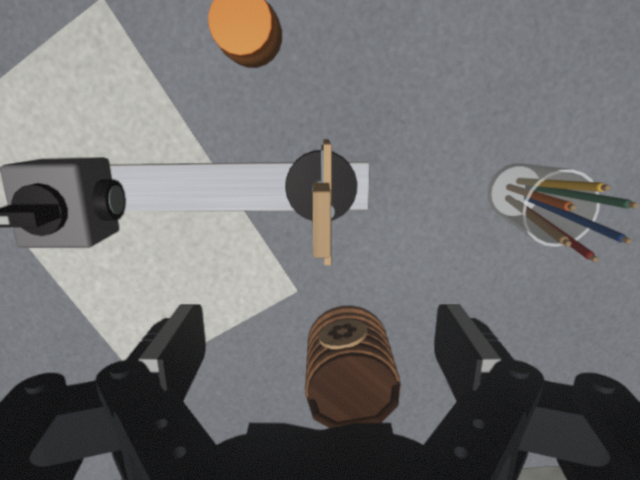

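The handle top is centred at about (322,224), the tag at (343,333).

Run:
```python
from h import *
import pickle
s=pickle.load(open("w5.pkl","rb"));c=cam("wrist",s);Rt=rpy(s["tool_rot"])
for n,uv,z in [("handle",(322,224),.166),("hend",(322,257),.166),("hend2",(322,191),.166),("tag",(343,333),.07),("hub",(321,185),.015)]:
  p=onz(c,uv,z);print(n,p.round(4),(Rt.T@(p-s["eef_pos"])).round(4))
m=np.array([.584,-.106]);p=onz(c,(343,333),.07)
for d in(p[:2]-m,np.array([.4594,-.1617])-m):
  print(np.linalg.norm(d),(np.arctan2(d[1],d[0])%(2*np.pi)-1.827)/2)
```

```text
handle [ 0.5878 -0.1061  0.166 ] [0.0055 0.0004 0.0841]
hend [ 0.5652 -0.1121  0.166 ] [-0.018   0.0004  0.0841]
hend2 [ 0.6094 -0.1003  0.166 ] [0.0278 0.0004 0.084 ]
tag [ 0.4588 -0.1628  0.07  ] [-0.1335  0.0222  0.1804]
hub [ 0.5891 -0.1053  0.015 ] [7.300e-03 2.000e-04 2.351e-01]
0.13747272467375363 0.8703821783779639
0.13648314914303522 0.8674871984364352
```

Request:
{"name": "servo_tool", "arguments": {
  "targets": [
    [0.004, 0, 0.025, 0, 0, 0, 100],
    [0, 0, 0.03, 0, 0, 0, 100],
    [0, 0, 0.03, 0, 0, 0, 100],
    [0, 0, 0.025, 0, 0, 0, 100],
    [0, 0, 0.02, 0, 0, 0, 100],
    [0, 0, 0.015, 0, 0, 0, 100],
    [0, 0, 0, 0, 0, 0, 0],
    [0, 0, 0, 0, 0, 0, 0],
    [0, 0, 0, 0, 0, 0, 0],
    [0, 0, 0, 0, 0, 0, 0],
    [0, 0, 0, 0, 0, 0, 0],
    [0, 0, 0, 0, 0, 0, 0],
    [0, 0, 0, 0, 0, 0, 0],
    [0, 0, 0, 0, 0, 0, 0]
  ],
  "grip_force": 40
}}

```text
time: 9.73
eef_pos: [0.5882, -0.1068, 0.108]
tool_rot: [3.14, -0.001, 0.257]
ft_force: [-1.5, -1.9, 6.2]
gripper_width: 0.0111
grasp_force: 41.3
```

Request:
{"name": "servo_tool", "arguments": {
  "targets": [
    [0, 0, 0, 0, 0, -0.0722, 0],
    [0, 0, 0, 0, 0, -0.0722, 0],
    [0, 0, 0, 0, 0, -0.0722, 0],
    [0, 0, 0, 0, 0, -0.0722, 0],
    [0, 0, 0, 0, 0, -0.0722, 0],
    [0, 0, 0, 0, 0, -0.0722, 0],
    [0, 0, 0, 0, 0, -0.0722, 0],
    [0, 0, 0, 0, 0, -0.0722, 0],
    [0, 0, 0, 0, 0, -0.0722, 0],
    [0, 0, 0, 0, 0, -0.0722, 0],
    [0, 0, 0, 0, 0, -0.0722, 0],
    [0, 0, 0, 0, 0, -0.0722, 0],
    [0, 0, 0, 0, 0, 0, 0],
    [0, 0, 0, 0, 0, 0, 0],
    [0, 0, 0, 0, 0, 0, 0],
    [0, 0, 0, 0, 0, 0, 0],
    [0, 0, 0, 0, 0, 0, 0],
    [0, 0, 0, 0, 0, 0, 0]
  ],
  "grip_force": 60
}}

```text
time: 11.23
eef_pos: [0.5877, -0.1061, 0.108]
tool_rot: [3.141, -0.0, 1.123]
ft_force: [-3.1, 0.7, 9.3]
gripper_width: 0.0107
grasp_force: 62.2
```

Run:
```python
from h import *
a=ctrl.camera("wrist")[120:480,140:500];b=ctrl.camera("top")[160:360,220:440]
cv2.imwrite("pics/f.png",np.hstack([cv2.resize(a,(380,380)),cv2.resize(b,(418,380),interpolation=cv2.INTER_CUBIC)]))
```

```text
(no output)
```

View pics/f.png

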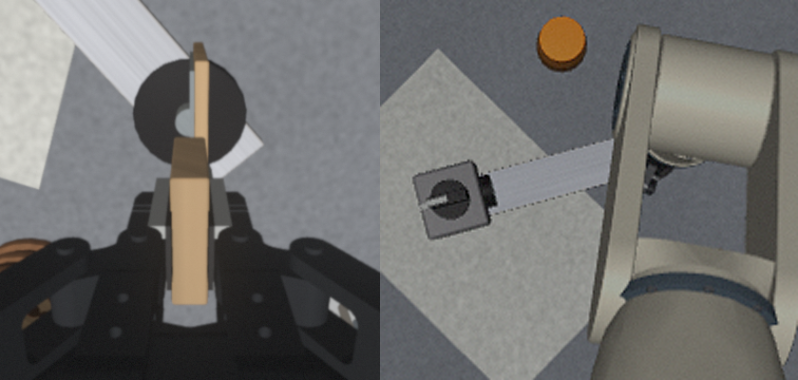

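The mirror handle sits square between the pads at yaw 1.123, so it turned 0.866 rad without slipping, and the knob pointer is still on its mark. Handing in.

```bash
python3 -c "
from bench import ctrl
print(ctrl.hand_in())"
```

```text
the job is handed in; nothing more can be done
None
```

The job is handed in, with no verdict returned: the knob pointer is on its mark, and the arm is holding the mirror still, turned 0.866 rad to aim the camera at the tag by my measurements. I saw no contact with the basket, cup, jar or glue, but did not re-measure where they stand.

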